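# Hang two dish carriers inside the bench cabinet

## Robot

A 6-joint arm with a two-finger parallel gripper is mounted at the origin on the work surface. World frame = base frame: x ahead of the robot, y to its left, z up, the work surface at z = 0. Lengths are in m, angles in rad, forces in N, time in s.
With the tool pointing down it reaches from about 0.4 to 0.925 m from the base axis. Payload 3.4 kg.
Tool frame: the origin (TCP) lies midway between the tips of the shut fingers; the grasp point (between the pads) lies robot.grip_depth behind it (robot.grip_depth is the distance from the TCP to the grasp point, in m); z points along the fingers, y is the line along which they close (so a half turn about z gives the same grasp; the last joint's range is limited). The gripper opens to 85 mm and grips with 20 to 120 N. Pads are 22 mm wide; open, the fingers measure 114 mm over their backs; the gripper's body (76 mm by 85 mm) begins 54 mm behind the grasp point. The pads swing forward as they close: fully open they stand 13 mm farther back than shut.
Start: joints at [1.262, 0.307, 1.506, -0, 1.328, -0.073], TCP at [0.134, 0.559, 0.231] pointing down, gripper open.
Joint ranges: [-3.12, 3.12], [-1.05, 2.28], [0.14, 2.33], [-1.42, 4.57], [0.1, 2.73], [-2.68, 2.68]. Speed limits (rad/s): [2.57, 2.57, 3.14, 3.14, 3.14, 3.14].

## Interface

Orientations are given as [roll, pitch, yaw] about the fixed x, y, z axes, in that order (R = Rz(yaw) Ry(pitch) Rx(roll)).
In Python, from cell import robot gives the robot as it stands. The module is installed in compiled form; this text tells all that it offers.
- The arm moves only by the shell command python3 -m crank 'ROWS' [FORCE]. ROWS is JSON, a list that holds one entry, the list of rows, each a list of 7 numbers: the shift along the tool's x, y, z in mm, then the turn, a rotation vector about the tool's x, y, z in degrees, then the opening, from 0 (shut) to 1 (fully open). A call has 1 to 10 rows; each row is the pose to reach, as a shift and turn from the pose commanded when the call began, along the tool's axes at that moment; what a row does not reach only later rows make up. A row lasts 1/8 s, in which the tool goes at most 62.5 mm and 10.7 degrees, less where a joint would pass 70% of its speed; a pose out of reach is approached as far as the arm can. A call with a gripper value outside its range is refused whole. The fingers move at their own pace and stop on an object; FORCE is the grip in N (left out, the last holds). Time passes only in rows, so rows that repeat a pose let the fingers close. It gives the time, the measured TCP pose, the force, the opening and the grip force at its end, in the units of the state.
- robot.get_state(): the state, without advancing time (a new reading comes with each control period).
- robot.capture(name): name is "side" or "top" or "wrist"; returns a dict with "image" (420x560x3 uint8, blue, green, red), "intrinsics" (3x3 intrinsics, pixels), "distortion" ([k1, k2, p1, p2, k3] as OpenCV has them; the pictures are not rectified), "origin" and "orientation" of the camera in the world; the wrist camera has in their place "T_tool_cam" (4x4, takes a point from camera to tool coordinates, whose origin is the TCP and whose axes are the flange's). Camera axes: x right, y up, looking along -z (the intrinsics and any distortion apply to the point x, -y, -z); pixel columns grow to the right and rows downward; lengths in m; the calibration is good to about 2 mm. A picture is of the moment at which its call begins: read the wrist's pose just before it. There is no depth.
- robot.hand_in(): hands the job in; it is judged then, once.
Trained networks look in a picture, given as the dict that the camera call returned (one of the last four; its "shot" number tells which), for a name from the list of things; names that differ only in an ending like _2 or _b are one class to them, and where a whole thing is asked for, a point or a joint stands for the part that bears it (a point fixed in the world has none). Each returns a list of dicts, best first, with "score" (0 to 1); they miss things now and then, are a little off and sometimes report something else, mostly with a low value. They report only what shows in the picture. A call takes as long as a camera call. They do not tell look-alikes from the thing itself.
- robot.look_for(label, picture): "point" ([x, y, z] in m, in world coordinates, good to about 4 mm: the middle of the surface that is visible of it).
The state is a dict: "clock": time; "joint_pos": joint angles; "joint_vel": joint speeds; "effort": joint torques, N m; "position": TCP position; "tool_rot": TCP orientation; "wrist_force": force on the tool from outside, world axes, zero at the start; "moment": the same for the moment, N m; "grip_width": opening from 0.0 (shut) to 1.0 (fully open); "grip_force": force on a finger pad.
Only numpy, scipy, OpenCV 4.12 (cv2) and the standard library are available. Lean on these libraries where they do the work, as an engineer would, in place of code of your own. Each camera call takes 0.05 s, during which the arm holds its last target. There are 200 camera calls.

## Task

Put the two dish carriers away: reach them ring first through the narrow front opening of the clear cabinet and hang each by its ring on the slanted hook inside, first the blue one at the back of the hook, then the orange one in front of it, so that both are left hanging freely, handles down, at rest. Nothing may touch the cabinet's green front frame, and the bottle, jar, dishes, well plate and black case standing about must be left where they are.

Things in the scene. Friction and masses are not known exactly. Their poses are not given: they have to be found in the camera images.
- cabinet: clear acrylic storage cabinet fixed on the bench, 150 mm deep, 190 wide, 375 high; position and yaw vary. Origin: bench level, in the outer plane of the front frame, midway across the opening; x points into the cabinet, y to its left as seen from the robot's side, z up. Floor top at z = 12 mm. Clear 4 mm side walls and roof; white back panel up to z = 112 mm, open above that.
- frame: the cabinet's green front frame, 12 mm thick (x = 0 to 12 mm), same origin and axes as the cabinet. Opening 130 mm wide (y = -65 to +65 mm) from z = 40 mm (top of sill) to z = 330 mm (underside of lintel); side posts 30 mm wide. It must not be touched.
- hook: hook in the cabinet: round yellow peg 6 mm thick on a dark steel post, rising 20 degrees towards the opening. Origin: the peg's root, (108, 0, 235) mm in the cabinet's frame, axes parallel to it. Peg axis from (0,0,0) to (-54,0,20), then turned up to the tip (-61,0,28) mm. Post 14 mm wide, x = 1 to 13 mm, from the cabinet floor to 22 mm above the origin.
- hook_tip (a point): upturned tip of the peg, (47, 0, 263) mm in the cabinet's frame. The peg is so level that a ring goes on only with the carrier pitched ring-end up by 20 degrees or more, the tool leaning as much (40 is comfortable: fingers gripping at the carrier's origin then stay about in the plane of the opening). Released, a carrier swings down until its handle hangs below the peg.
- blue_carrier: dish carrier, flat on the bench at the start: bare-aluminium ring on the end of a straight blue bar handle, 205 mm long, about 90 g. Origin: underside, below the handle, 130 mm from the ring's centre; +x along the handle to the ring, z up. Handle 14 wide, 16 high, from x = -50 to +90; then a neck 14 wide, 6 thick to the ring; undersides flush. Balances near x = +40 mm. Grip it across its width.
- orange_carrier: dish carrier, flat on the bench at the start: bare-aluminium ring on the end of a straight orange bar handle, 205 mm long, about 90 g. Origin: underside, below the handle, 130 mm from the ring's centre; +x along the handle to the ring, z up. Handle 14 wide, 16 high, from x = -50 to +90; then a neck 14 wide, 6 thick to the ring; undersides flush. Balances near x = +40 mm. Grip it across its width.
- blue_eye (a point): centre of the hole in the blue carrier's ring, (130, 0, 3) mm in the carrier's frame; ring 50 mm outside, hole 26 mm, 6 mm thick.
- orange_eye (a point): centre of the hole in the orange carrier's ring, (130, 0, 3) mm in the carrier's frame; ring 50 mm outside, hole 26 mm, 6 mm thick.
- media_bottle: amber bottle with orange cap, 64 mm across, 150 mm high, loose; stands between the carriers and the cabinet. Origin: centre of its underside. Leave alone.
- reagent_jar: white jar, 60 mm across, 80 mm high, loose. Origin: centre of its underside. Leave alone.
- dish_stack: stack of three dishes stuck together, 57 mm across, 31 mm high, loose, between the two carriers. Origin: centre of its underside. Leave alone.
- well_plate: 24-well plate, 85 x 127 x 20 mm, loose. Origin: centre of its underside. Leave alone.
- objective_case: black upright cylinder (objective case), 44 mm across, 60 mm high, loose. Origin: centre of its underside. Leave alone.
Not all that is in view belongs to the job. What is shaped like the orange_carrier but red is not meant.

How it is judged:
On the way:
1. the blue carrier's ring is on the hook and let go, while the orange one is not yet on it (x of blue_eye in the frame of hook between -0.06 and 0.004 m and y of blue_eye in the frame of hook between -0.014 and 0.014 m and z of blue_eye in the frame of hook between -0.022 and 0.024 m and contact force between blue_carrier and the fingers below 0.05 N and contact force between blue_carrier and the arm below 0.05 N and distance between orange_eye and hook above 0.08 m), for 0.2 s.
At the end, for the whole second after the job is handed in: both rings on the hook's peg (hole centre between root and tip, within 14 mm sideways, 22 mm below to 24 mm above the root), orange nearer the opening than blue; handles within 0.35 rad of vertical, slower than 0.03 m/s, untouched by the robot (x of blue_eye in the frame of hook between -0.06 and 0.004 m and y of blue_eye in the frame of hook between -0.014 and 0.014 m and z of blue_eye in the frame of hook between -0.022 and 0.024 m and contact force between each of blue_carrier, orange_carrier and the fingers below 0.05 N and contact force between each of blue_carrier, orange_carrier and the arm below 0.05 N and linear speed of each of blue_carrier, orange_carrier below 0.03 m/s and angle between each of blue_carrier, orange_carrier's own x axis and vertical below 0.35 rad and x of orange_eye in the frame of hook between -0.06 and 0.004 m and y of orange_eye in the frame of hook between -0.014 and 0.014 m and z of orange_eye in the frame of hook between -0.022 and 0.024 m and z of orange_eye in the frame of blue_carrier above 0.003 m).
It fails at once if the cabinet's green front frame is touched (more than 0.3 N) by the robot or anything it carries (contact force between frame and anything else above 0.3 N).
It fails at once if a bystander is moved by more than 20 mm (distance of any of media_bottle, reagent_jar, dish_stack, well_plate, objective_case from where it was at the start of the episode above 0.02 m).
It also fails if it takes over 67 s, if anything falls off the work surface, if the arm or the gripper's body presses on something with over 40 N, if the wrist force passes 120 N, or if a joint passes its speed limit or range.

## Working session

There is one attempt and no reset: what is moved stays moved. The work goes in short steps, Python scripts to look and compute and a shell command to move; the robot and the scene stay as the last step left them, time stands still between calls to the robot, and variables do not carry over. Pictures are saved under pics/ and viewed, at most 12 in all, crops included, and the job is handed in when it is done.

```bash
mkdir -p pics; cat > h.py <<'E'
import numpy as np, cv2
from scipy.spatial.transform import Rotation as R
from cell import robot
def cam(p,st=None):
    if "T_tool_cam" in p:
        T=np.eye(4);T[:3,:3]=R.from_euler('xyz',st['tool_rot']).as_matrix();T[:3,3]=st['position'];T=T@np.array(p['T_tool_cam']);return T[:3,:3],T[:3,3]
    o=np.array(p['orientation'],float)
    return (o if o.shape==(3,3) else R.from_euler('xyz',o).as_matrix()),np.array(p['origin'])
def ray(p,uv,st=None):
    Rm,o=cam(p,st);n=cv2.undistortPoints(np.array(uv,float).reshape(-1,1,2),np.array(p['intrinsics']),np.array(p['distortion'])).reshape(-1,2)
    d=np.c_[n[:,0],-n[:,1],-np.ones(len(n))]@Rm.T
    return o,d/np.linalg.norm(d,axis=1)[:,None]
def atz(p,uv,z,st=None):
    o,d=ray(p,uv,st);return o+d*((z-o[2])/d[:,2:])
def proj(p,X,st=None):
    Rm,o=cam(p,st);c=(np.atleast_2d(X)-o)@Rm;c=c*[1,-1,-1]
    return cv2.projectPoints(c.reshape(-1,1,3),np.zeros(3),np.zeros(3),np.array(p['intrinsics']),np.array(p['distortion']))[0].reshape(-1,2)
def tri(rays):
    A=0;b=0
    for o,d in rays:
        M=np.eye(3)-np.outer(d,d);A=A+M;b=b+M@o
    return np.linalg.solve(A,b)
E
python3 - <<'E'
from h import *
print(robot.grip_depth, robot.get_state())
for n in ("side","top","wrist"):
    p=robot.capture(n);cv2.imwrite(f"pics/{n}0.png",p['image'])
    if n!="wrist": print(n,p['origin'],p['orientation'])
    else: print(p['T_tool_cam'])
    print(np.array(p['intrinsics']).tolist())
    for l in ["cabinet","frame","hook","hook_tip","blue_carrier","orange_carrier","blue_eye","orange_eye","media_bottle","reagent_jar","dish_stack","well_plate","objective_case"]:
        r=robot.look_for(l,p)
        print(n,l,[(np.round(x['point'],3).tolist(),round(x['score'],2)) for x in r[:3]])
E
```

```text
0.0187 {'clock': 0.0, 'joint_pos': array([ 1.26148502e+00,  3.07588130e-01,  1.50766313e+00,  1.65104596e-05,
        1.32836512e+00, -7.34814820e-02]), 'joint_vel': array([-0.00076512,  0.00163887,  0.00074397, -0.00048239,  0.0010029 ,
       -0.00129098]), 'effort': array([-2.76935592e-03, -4.57550526e+01, -2.51913750e+01, -3.69198933e-04,
        1.35689156e-02, -9.65588036e-07]), 'position': array([0.13414928, 0.55843449, 0.23037622]), 'tool_rot': array([-3.13957557e+00, -1.64548584e-04,  2.90575868e+00]), 'wrist_force': array([-0.32455368,  0.42216099, -0.05843947]), 'moment': array([-0.0583327 , -0.01588767, -0.05811186]), 'grip_force': 0.0, 'grip_width': 0.9980606824661583}
side [1.09007908 0.72857366 0.81154398] [ 0.95603328 -0.01718891  2.4491095 ]
[[401.58991124493343, 0.0, 278.0255943541405], [0.0, 401.58991124493343, 202.58743639709476], [0.0, 0.0, 1.0]]
side cabinet [([0.645, 0.274, 0.224], 0.65), ([0.586, 0.182, 0.144], 0.24)]
side frame [([0.584, 0.183, 0.146], 0.83), ([0.393, -0.235, 0.028], 0.24)]
side hook [([0.662, 0.286, 0.197], 0.66)]
side hook_tip [([0.659, 0.2
[... 1626 characters left out ...]
61], 0.54)]
[[-7.48888119e-04  9.66216769e-01  2.57729693e-01  6.48309838e-02]
 [ 9.99999643e-01  8.24475646e-04 -1.85210878e-04  7.86339004e-04]
 [-3.91445711e-04  2.57729462e-01 -9.66217041e-01 -1.42295351e-01]
 [ 0.00000000e+00  0.00000000e+00  0.00000000e+00  1.00000000e+00]]
[[321.800088580968, 0.0, 278.5998804017492], [0.0, 321.800088580968, 205.97566548172878], [0.0, 0.0, 1.0]]
wrist cabinet []
wrist frame []
wrist hook []
wrist hook_tip []
wrist blue_carrier []
wrist orange_carrier [([0.213, 0.167, 0.012], 0.78)]
wrist blue_eye []
wrist orange_eye [([0.215, 0.167, 0.013], 0.84)]
wrist media_bottle []
wrist reagent_jar []
wrist dish_stack []
wrist well_plate []
wrist objective_case []
```

View pics/top0.png

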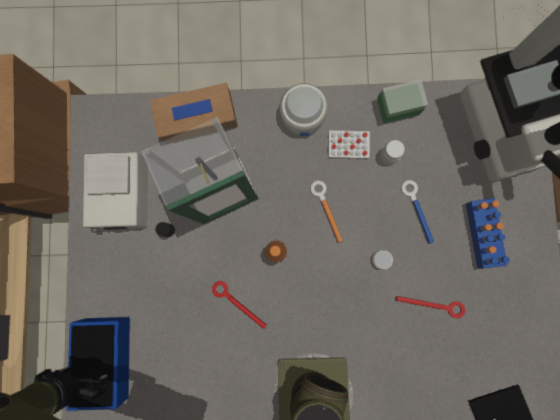

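View pics/side0.png

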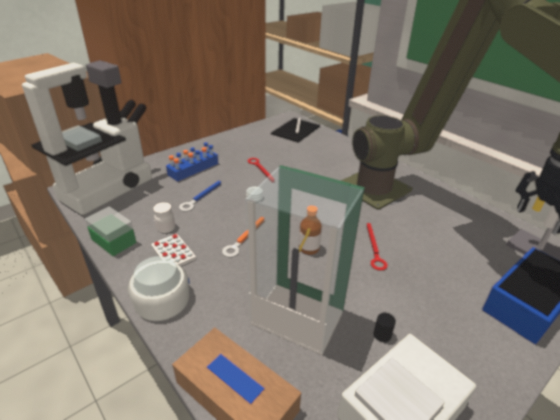

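The top view shows the blue carrier with its ring at (410,188) and handle end at (432,241). The orange ring is at (319,188) with its end at (340,241). Two red look-alikes are at (220,289) and (456,309). The cabinet frame spans about (163,197)–(245,172) at the top, the bottle is at (276,251), and the dishes are at (383,260). I'll take enlarged crops to pin down the cabinet and segment the carriers.

```bash
python3 - <<'E'
from h import *
t=robot.capture("top");s=robot.capture("side")
for n,p,lo,hi in (("blue",t,(100,120,60),(115,255,255)),("orange",t,(8,140,90),(15,255,255)),("blue",s,(100,120,60),(115,255,255)),("orange",s,(8,140,90),(15,255,255))):
    m=cv2.inRange(cv2.cvtColor(p['image'],cv2.COLOR_BGR2HSV),lo,hi)
    k,l,st,c=cv2.connectedComponentsWithStats(m)
    for i in range(1,k):
        if st[i,4]<60: continue
        v,u=np.nonzero(l==i);X=atz(p,np.c_[u,v],0.012)[:,:2]
        r=cv2.minAreaRect((X*1000).astype(np.float32))
        e=np.linalg.eigh(np.cov(X.T))[1][:,1]; q=(X-X.mean(0))@e
        print(n,st[i].tolist(),"mean",X.mean(0).round(4),"mid",(X.mean(0)+e*(q.max()+q.min())/2).round(4),"len",np.ptp(q).round(3),"yaw",np.degrees(np.arctan2(e[1],e[0])).round(1),np.round(r[1]))
a=cv2.resize(t['image'][110:250,130:270],None,fx=4,fy=4,interpolation=2)
b=cv2.resize(s['image'][165:355,240:370],None,fx=3,fy=3,interpolation=2)
c=np.zeros((570,560+390-160,3),np.uint8)
c[:560,:400]=a[:,60:460];c[:,400:790]=b
cv2.imwrite("pics/c1.png",c)
E
```

```text
blue [173, 100, 39, 20, 438] mean [0.8806 0.3552] mid [0.8806 0.3551] len 0.121 yaw 101.5 [ 38. 121.]
blue [468, 199, 41, 69, 1310] mean [ 0.4548 -0.541 ] mid [ 0.4601 -0.5401] len 0.203 yaw -171.1 [203.  91.]
blue [414, 200, 19, 43, 194] mean [ 0.5009 -0.353 ] mid [ 0.5014 -0.3528] len 0.135 yaw -162.0 [135.  14.]
blue [67, 318, 62, 92, 1582] mean [0.1271 0.6006] mid [0.1106 0.5982] len 0.271 yaw -171.7 [261. 178.]
orange [322, 200, 20, 42, 178] mean [ 0.5107 -0.0756] mid [ 0.5112 -0.0755] len 0.136 yaw -160.2 [136.  12.]
orange [269, 242, 17, 19, 258] mean [0.4236 0.0954] mid [0.4231 0.0952] len 0.059 yaw -156.0 [49. 55.]
blue [167, 151, 50, 29, 608] mean [ 0.4623 -0.5394] mid [ 0.4507 -0.5412] len 0.229 yaw -171.5 [232. 133.]
blue [195, 182, 25, 18, 84] mean [ 0.5076 -0.3519] mid [ 0.506  -0.3524] len 0.13 yaw -162.3 [130.  15.]
blue [484, 248, 76, 95, 2252] mean [0.1729 0.6126] mid [0.0879 0.5725] len 0.379 yaw -154.7 [353. 155.]
blue [208, 356, 55, 46, 1003] mean [0.8431 0.3091] mid [0.8436 0.3069] len 0.125 yaw 101.7 [ 40. 125.]
orange [302, 220, 17, 14, 144] mean [0.3577 0.0264] mid [0.3577 0.0274] len 0.063 yaw 88.7 [57. 59.]
```

View pics/c1.png

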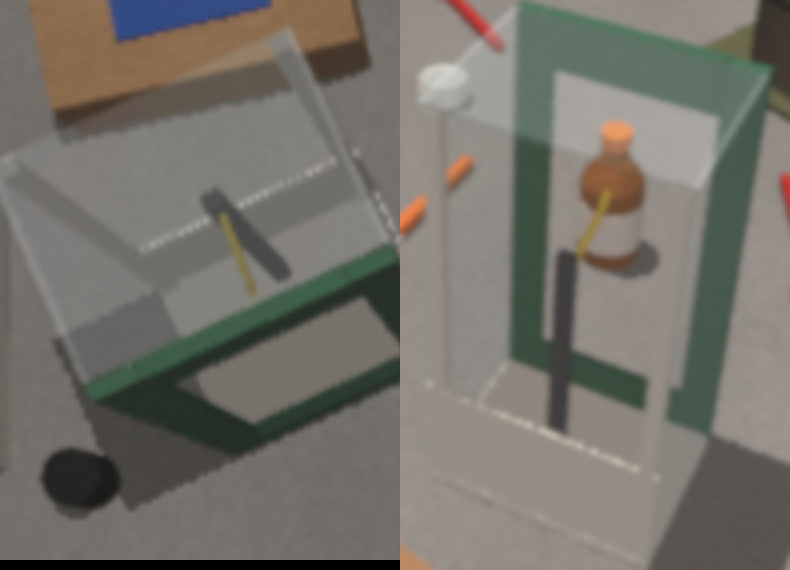

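The crop shows the cabinet seen from both sides. In crop pixels, the peg tip is at (252,293) in the top view and (607,195) in the side view, and the root is at (222,213) and (580,255). The frame corners are clear, so I'll fit the cabinet pose by reprojection.

```bash
cat > fit.py <<'E'
from h import *
from scipy.optimize import least_squares
t=robot.capture("top");s=robot.capture("side")
T=[((0,.095,.375),(95,400)),((0,.095,0),(238,453)),((.047,0,.263),(252,293)),((.108,0,.235),(222,213)),((.115,0,.257),(210,193)),((.15,.095,.375),(5,160))]
S=[((0,-.095,.375),(518,3)),((0,.095,.375),(772,68)),((.012,.095,0),(712,432)),((.150,.095,.112),(655,475)),((.150,-.095,.112),(432,385)),((.047,0,.263),(607,193)),((.108,0,.235),(580,255))]
def res(q,full=False):
    f=lambda X:np.array(X)@R.from_euler('z',q[2]).as_matrix().T+[q[0],q[1],0]
    a=proj(t,f([x for x,_ in T]))-[(145+u/4,110+v/4) for _,(u,v) in T]
    b=proj(s,f([x for x,_ in S]))-[(240+(u-400)/3,165+v/3) for _,(u,v) in S]
    if full: print(a.round(1).tolist(),b.round(1).tolist())
    return np.r_[a,b].ravel()
r=least_squares(res,[.55,.22,.3],loss='soft_l1');res(r.x,1)
print(r.x,np.degrees(r.x[2]))
for X in T[2:4]: pass
for i,j,n in((2,5,'tip'),(3,6,'root')):
    o,d=ray(t,[(145+T[i][1][0]/4,110+T[i][1][1]/4)]);o2,d2=ray(s,[(240+(S[j][1][0]-400)/3,165+S[j][1][1]/3)])
    print(n,tri([(o,d[0]),(o2,d2[0])]), np.array(T[i][0])@R.from_euler('z',r.x[2]).as_matrix().T+[r.x[0],r.x[1],0])
E
python3 fit.py
```

```text
[[-0.1, -0.2], [-0.1, 0.4], [0.5, -1.2], [0.4, -0.1], [0.4, 0.5], [-4.7, 0.8]] [[0.8, -2.1], [0.7, -1.8], [-1.7, 3.2], [2.2, 0.4], [-1.5, -0.4], [-0.1, -0.9], [-3.0, 5.0]]
[0.5533225  0.23413654 0.42123794] 24.135156068847373
tip [0.59464052 0.25424003 0.26022215] [0.59621392 0.25335439 0.263     ]
root [0.64726717 0.27839254 0.24690521] [0.65188151 0.27829671 0.235     ]
```

The cabinet sits at about (0.553, 0.234) with yaw 24°, and the peg tip residual is about 3 mm. Blue's origin is about (0.482, −0.359) with yaw 18°, and orange's is about (0.492, −0.082) with yaw 20°. Next is a planning helper that prints rows for me to type.

```bash
cat > plan.py <<'E'
import sys,json
from h import *
# TCP pose targets: x y z(mm) yaw lean(deg, ring-end up) ; tool x along carrier x, tool z = -carrier z
def tool(yaw,lean): return R.from_euler('z',yaw,degrees=True)*R.from_euler('y',-lean,degrees=True)*R.from_euler('x',180,degrees=True)
def rows(ts):
    s=robot.get_state();R0=R.from_euler('xyz',s['tool_rot']);p0=np.array(s['position'])*1000
    for x,y,z,yaw,lean in ts:
        d=R0.inv().apply(np.array([x,y,z])-p0);v=(R0.inv()*tool(yaw,lean)).as_rotvec(degrees=True)
        print([x,y,z,yaw,lean],'->',np.r_[d.round(0),v.round(1)].tolist())
if __name__=="__main__": rows(json.loads(sys.argv[1]))
E
python3 plan.py '[[250,430,270,120,0],[380,270,270,90,0],[460,-100,270,40,0],[482,-340,230,18,0]]'
```

```text
[250, 430, 270, 120, 0] -> [-143.0, -99.0, -39.0, 0.0, -0.0, 46.5]
[380, 270, 270, 90, 0] -> [-306.0, -224.0, -39.0, 0.0, -0.0, 76.5]
[460, -100, 270, 40, 0] -> [-471.0, -565.0, -39.0, 0.0, -0.0, 126.5]
[482, -340, 230, 18, 0] -> [-548.0, -793.0, 1.0, -0.0, -0.0, 148.5]
```

```bash
python3 -m crank '[[[-143,-99,-39,0,0,32,1],[-143,-99,-39,0,0,32,1],[-143,-99,-39,0,0,32,1],[-306,-224,-39,0,0,64,1],[-306,-224,-39,0,0,64,1],[-306,-224,-39,0,0,64,1],[-306,-224,-39,0,0,64,1],[-471,-565,-39,0,0,107,1],[-471,-565,-39,0,0,107,1],[-471,-565,-39,0,0,107,1]]]'; python3 plan.py '[[460,-100,270,40,0],[482,-340,230,18,0]]'
```

```text
clock: 3.55
position: [0.4199, 0.0849, 0.2706]
tool_rot: [3.141, -0.001, 1.221]
wrist_force: [1.5, 0.2, -0.4]
grip_width: 1.0
grip_force: 0.0
[460, -100, 270, 40, 0] -> [-160.0, 101.0, 1.0, 0.1, -0.0, 29.9]
[482, -340, 230, 18, 0] -> [-378.0, 204.0, 41.0, 0.0, -0.1, 51.9]
```

```bash
python3 -m crank '[[[-160,101,1,0,0,30,1],[-160,101,1,0,0,30,1],[-160,101,1,0,0,30,1],[-378,204,41,0,0,52,1],[-378,204,41,0,0,52,1],[-378,204,41,0,0,52,1],[-378,204,41,0,0,52,1],[-378,204,41,0,0,52,1],[-378,204,41,0,0,52,1]]]'; cat > seg.py <<'E'
import sys
from h import *
n=sys.argv[1];lo,hi={"blue":((100,120,60),(115,255,255)),"orange":((8,140,90),(15,255,255))}[n]
st=robot.get_state();w=robot.capture("wrist")
m=cv2.inRange(cv2.cvtColor(w['image'],cv2.COLOR_BGR2HSV),lo,hi)
k,l,s,c=cv2.connectedComponentsWithStats(m)
for i in range(1,k):
    if s[i,4]<400: continue
    v,u=np.nonzero(l==i);X=atz(w,np.c_[u,v],.013,st)[:,:2]
    e=np.linalg.eigh(np.cov(X.T))[1][:,1];e*=np.sign(e[0]);q=(X-X.mean(0))@e;f=(X-X.mean(0))@[-e[1],e[0]]
    print(s[i].tolist(),"mid",(X.mean(0)+e*(q.max()+q.min())/2).round(4),"ends",(X.mean(0)+e*q.max()).round(4),(X.mean(0)+e*q.min()).round(4),"len",np.ptp(q).round(3),"wid",np.ptp(f).round(3),"yaw",np.degrees(np.arctan2(e[1],e[0])).round(1))
print([(np.round(x['point'],3).tolist(),round(x['score'],2)) for x in robot.look_for(n+"_eye",w)])
print(st['position'],st['joint_pos'].round(2));cv2.imwrite(f"pics/w_{n}.png",w['image'])
E
python3 seg.py blue
```

```text
clock: 4.68
position: [0.4835, -0.3378, 0.2289]
tool_rot: [-3.14, 0.0, 0.318]
wrist_force: [-0.5, 0.4, 0.8]
grip_width: 1.002
grip_force: 0.0
[291, 104, 15, 123, 1450] mid [ 0.5032 -0.3521] ends [ 0.5687 -0.3315] [ 0.4377 -0.3728] len 0.137 wid 0.013 yaw 17.5
[390, 162, 103, 135, 6542] mid [ 0.4816 -0.5405] ends [ 0.5621 -0.4988] [ 0.4012 -0.5822] len 0.181 wid 0.127 yaw 27.4
[([0.56, -0.341, 0.019], 0.82)]
[ 0.48347935 -0.33780332  0.22886815] [-0.68  0.33  1.48  0.    1.34  0.57]
```

View pics/w_blue.png

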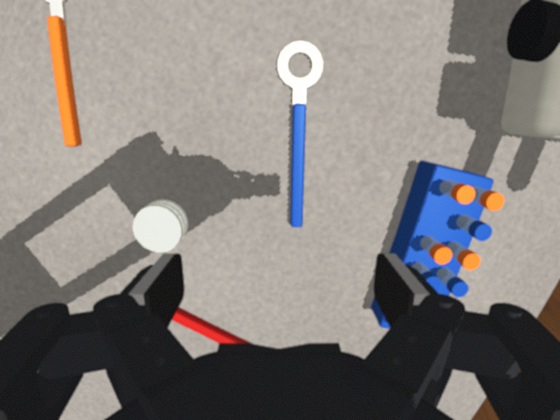

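The wrist view shows the blue ring at (300,65) and the handle running to (297,225), with nothing between the fingers. It agrees with the top view within 2 mm at the assumed height.

```bash
python3 plan.py '[[484,-358,60,17.7,0],[484,-358,5,17.7,0]]'
```

```text
[484, -358, 60, 17.7, 0] -> [-6.0, 20.0, 170.0, -0.0, -0.0, 0.6]
[484, -358, 5, 17.7, 0] -> [-6.0, 20.0, 225.0, -0.0, -0.0, 0.6]
```

```bash
python3 -m crank '[[[-6,20,100,0,0,0.6,0.6],[-6,20,170,0,0,0.6,0.6],[-6,20,170,0,0,0.6,0.6],[-6,20,205,0,0,0.6,0.6],[-6,20,224,0,0,0.6,0.6],[-6,20,224,0,0,0.6,0.6],[-6,20,224,0,0,0.6,0],[-6,20,224,0,0,0.6,0],[-6,20,224,0,0,0.6,0],[-6,20,224,0,0,0.6,0]]]' 70; python3 -m crank '[[[0,0,0,0,0,0,0],[0,0,0,0,0,0,0],[0,0,-40,0,0,0,0],[0,0,-100,0,0,0,0],[0,0,-160,0,0,0,0],[0,0,-220,0,0,0,0],[0,0,-260,0,0,0,0],[0,0,-260,0,0,0,0]]]'; python3 plan.py '[[450,-120,300,24,20],[400,60,260,24,40],[420,160,240,24,40]]'
```

```text
clock: 6.02
position: [0.4855, -0.3594, 0.0072]
tool_rot: [3.139, -0.002, 0.308]
wrist_force: [-0.0, 1.6, 6.3]
grip_width: 0.133
grip_force: 70.2
clock: 7.02
position: [0.4861, -0.3605, 0.2703]
tool_rot: [3.133, -0.005, 0.308]
wrist_force: [1.2, 0.4, -1.8]
grip_width: 0.138
grip_force: 69.3
[450, -120, 300, 24, 20] -> [39.0, -240.0, -31.0, 1.6, 19.7, -6.2]
[400, 60, 260, 24, 40] -> [45.0, -427.0, 7.0, 2.7, 39.7, -5.9]
[420, 160, 240, 24, 40] -> [95.0, -516.0, 27.0, 2.7, 39.7, -5.9]
```

Blue is gripped (opening 0.138, 69 N). Next I'll plan in eye and cabinet coordinates.

```bash
cat > eye.py <<'E'
import sys,json
from plan import *
C=np.array([553.3,234.1,0]);YAW=24.1
G=np.array(json.load(open('grip.json')))  # eye minus TCP in carrier axes, mm
def tcp(ex,ey,ez,lean,dyaw=0):
    Rc=R.from_euler('z',YAW+dyaw,degrees=True)*R.from_euler('y',-lean,degrees=True)
    p=C+R.from_euler('z',YAW,degrees=True).apply([ex,ey,ez])-Rc.apply(G)
    return [*p.round(1).tolist(),YAW+dyaw,lean]
if __name__=="__main__":
    rows([tcp(*t) for t in json.loads(sys.argv[1])])
    s=robot.get_state();Rt=R.from_euler('xyz',s['tool_rot']);Rc=Rt*R.from_euler('x',180,degrees=True)
    e=R.from_euler('z',-YAW,degrees=True).apply(np.array(s['position'])*1000+Rc.apply(G)-C)
    print("eye now",e.round(1),"joints",s['joint_pos'].round(2),"tcp",s['position'].round(3))
E
echo '[128.5,0,-3.5]' > grip.json
python3 eye.py '[[-90,-200,300,10],[-60,0,290,15],[30,0,285,25],[35,0,277,40]]'
```

```text
[436.7, -37.1, 281.1, 24.1, 10] -> [51.0, -323.0, -13.0, 1.1, 9.7, -6.4]
[384.4, 158.5, 260.1, 24.1, 15] -> [60.0, -525.0, 6.0, 1.3, 14.7, -6.3]
[473.0, 198.2, 233.9, 24.1, 25] -> [157.0, -537.0, 33.0, 1.9, 24.7, -6.2]
[493.3, 207.3, 197.1, 24.1, 40] -> [179.0, -539.0, 70.0, 2.7, 39.7, -6.0]
eye now [-176.4 -529.8  267.5] joints [-0.71  0.32  1.39 -0.    1.42  0.55] tcp [ 0.486 -0.36   0.27 ]
```

```bash
python3 -m crank '[[[51,-323,-13,1.1,9.7,-6.4,0],[51,-323,-13,1.1,9.7,-6.4,0],[51,-323,-13,1.1,9.7,-6.4,0],[51,-323,-13,1.1,9.7,-6.4,0],[51,-323,-13,1.1,9.7,-6.4,0],[60,-525,6,1.3,14.7,-6.3,0],[60,-525,6,1.3,14.7,-6.3,0],[60,-525,6,1.3,14.7,-6.3,0],[60,-525,6,1.3,14.7,-6.3,0],[60,-525,6,1.3,14.7,-6.3,0]]]';  python3 eye.py '[[-60,0,290,15],[0,0,288,20],[30,0,285,25],[35,0,277,40]]'
python3 - <<'E'
from h import *
s=robot.capture("side");t=robot.capture("top")
a=cv2.resize(t['image'][110:270,160:280],None,fx=3,fy=3,interpolation=2);b=cv2.resize(s['image'][150:310,240:370],None,fx=3,fy=3,interpolation=2)
cv2.imwrite("pics/c2.png",np.hstack([a,b]))
E
```

```text
clock: 8.28
position: [0.3797, 0.161, 0.2575]
tool_rot: [-3.132, -0.254, 0.423]
wrist_force: [-0.4, -0.1, -1.0]
grip_width: 0.14
grip_force: 69.3
[384.4, 158.5, 260.1, 24.1, 15] -> [4.0, 4.0, -2.0, -0.6, 0.5, 0.1]
[442.0, 184.3, 247.3, 24.1, 20] -> [62.0, 5.0, 27.0, -0.6, 5.5, 0.1]
[473.0, 198.2, 233.9, 24.1, 25] -> [91.0, 5.0, 48.0, -0.6, 10.5, 0.1]
[493.3, 207.3, 197.1, 24.1, 40] -> [104.0, 5.0, 89.0, -0.6, 25.5, -0.0]
eye now [-63.1   4.5 286.4] joints [ 0.25 -0.08  1.93  0.06  1.04  1.37] tcp [0.38  0.161 0.258]
```

View pics/c2.png

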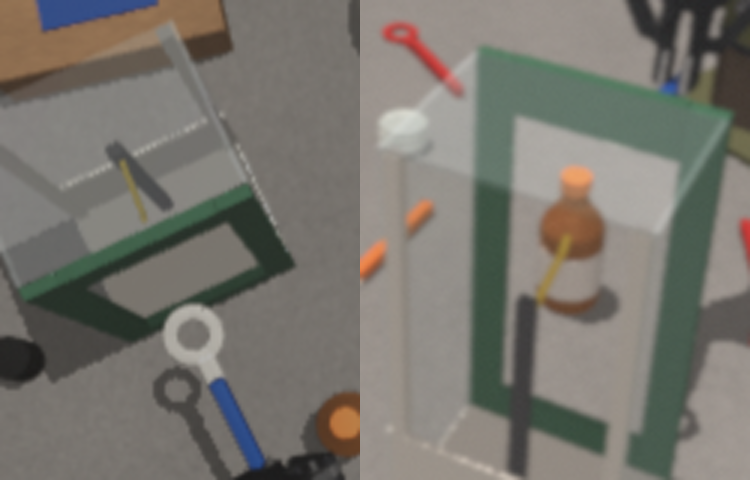

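The left crop (top camera) shows the ring centred at (193,333), held straight ahead of the opening and clear of the frame. The frame's front-face corners are now visible at (25,298), (250,188), (293,265) and (135,340). I'll refit with these and check the eye prediction.

```bash
python3 - <<'E'
src=open('fit.py').read().split("def res")
src=src[0]+"""
P=lambda u,v:((160+u/3-145)*4,(v/3)*4)
T=[t_ for i,t_ in enumerate(T) if i not in(5,)]+[((0,.095,.375),P(25,299)),((0,-.095,.375),P(250,189)),((0,-.095,0),P(293,265)),((0,.095,0),P(135,340)),((.047,0,.263),P(144,219))]
Q=lambda u,v:(400+(u-360),(v/3-15)*3)
S=[S[0],S[1],S[5],((.012,-.065,.33),Q(516,117)),((.012,.065,.33),Q(680,160)),((0,-.095,.375),Q(479,47)),((0,.095,.375),Q(731,113)),((.047,0,.263),Q(569,237))]
def res"""+src[1].split("for X in")[0]
exec(src)
st=robot.get_state()
from eye import *
import eye
C[:2]=r.x[:2]*1000
Rc=R.from_euler('xyz',st['tool_rot'])*R.from_euler('x',180,degrees=True)
e=np.array(st['position'])+Rc.apply(G)/1000
print("eye",e,"pix pred",proj(t,e),"seen",(160+193/3,110+333/3),"seen at z",atz(t,[(160+193/3,110+333/3)],e[2]))
E
```

```text
[[-0.6, -0.3], [-0.4, 0.3], [-0.1, -1.5], [-0.4, -0.3], [-0.4, 0.3], [-0.2, 0.0], [1.2, -0.4], [0.9, -1.4], [-0.9, 0.2], [-0.1, -1.3]] [[0.8, -1.6], [1.0, -1.5], [0.2, -0.3], [-2.4, -1.2], [-0.3, 0.1], [0.4, -1.3], [1.3, -1.5], [-0.5, -0.0]]
[0.55430991 0.23547857 0.42799768] 24.52246055231056
eye [0.49674723 0.2092496  0.28791596] pix pred [[224.89119776 219.78558129]] seen (224.33333333333331, 221.0) seen at z [[0.49381271 0.21065513 0.28791596]]
```

```bash
sed -i 's/553.3,234.1,0/554.3,235.0,0/;s/YAW=24.1/YAW=24.4/' eye.py; python3 eye.py '[[-40,0,288,15],[0,0,288,20],[30,0,287,28],[35,0,280,35]]'
```

```text
[404.0, 166.8, 258.1, 24.4, 15] -> [22.0, 1.0, 6.0, -0.3, 0.3, -0.5]
[443.2, 184.6, 247.3, 24.4, 20] -> [61.0, 1.0, 28.0, -0.3, 5.3, -0.5]
[476.8, 199.8, 229.8, 24.4, 28] -> [92.0, 1.0, 54.0, -0.3, 13.3, -0.6]
[488.5, 205.1, 209.2, 24.4, 35] -> [100.0, 1.0, 77.0, -0.3, 20.3, -0.6]
eye now [-63.    0.3 287.9] joints [ 0.24 -0.08  1.93  0.06  1.04  1.37] tcp [0.382 0.159 0.259]
```

```bash
python3 -m crank '[[[22,1,6,0,0.3,-0.5,0],[42,1,16,0,3,-0.5,0],[61,1,28,-0.3,5.3,-0.5,0],[76,1,41,-0.3,9,-0.5,0],[92,1,54,-0.3,13.3,-0.6,0],[96,1,66,-0.3,17,-0.6,0],[100,1,77,-0.3,20.3,-0.6,0],[100,1,77,-0.3,20.3,-0.6,0],[100,1,77,-0.3,20.3,-0.6,0]]]';  python3 eye.py '[[36,0,277,40],[42,0,270,42],[50,0,259,42],[65,0,252,42],[80,0,246,42]]'
python3 - <<'E'
from h import *
s=robot.capture("side");t=robot.capture("top")
a=cv2.resize(t['image'][110:210,170:250],None,fx=5,fy=5,interpolation=2);b=cv2.resize(s['image'][165:265,270:350],None,fx=5,fy=5,interpolation=2)
cv2.imwrite("pics/c3.png",np.hstack([a,b]))
E
```

```text
clock: 9.6
position: [0.4903, 0.2061, 0.2109]
tool_rot: [3.14, -0.612, 0.427]
wrist_force: [0.0, 0.8, -1.7]
grip_width: 0.134
grip_force: 69.4
[495.4, 208.3, 197.1, 24.4, 40] -> [-3.0, 0.0, 14.0, 0.0, 4.9, 0.0]
[503.5, 211.9, 186.6, 24.4, 42] -> [-2.0, 0.0, 28.0, 0.0, 6.9, 0.0]
[510.7, 215.2, 175.6, 24.4, 42] -> [-2.0, 0.0, 42.0, 0.0, 6.9, 0.0]
[524.4, 221.4, 168.6, 24.4, 42] -> [6.0, 0.0, 56.0, 0.0, 6.9, 0.0]
[538.1, 227.6, 162.6, 24.4, 42] -> [15.0, 0.0, 70.0, 0.0, 6.9, 0.0]
eye now [3.700e+01 2.000e-01 2.818e+02] joints [0.25 0.05 2.11 0.27 0.39 1.17] tcp [0.49  0.206 0.211]
```

View pics/c3.png

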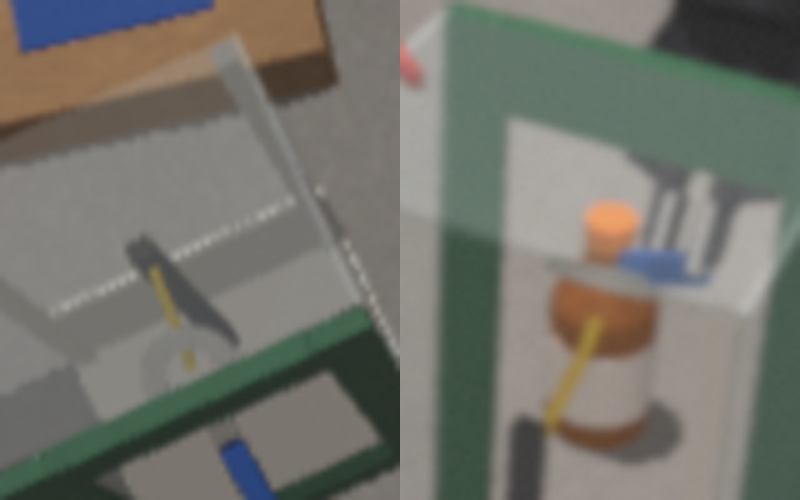

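Left half (top camera): the ring is at about (183,368), with the peg tip visible inside its hole at (190,362). Right half (side camera): the ring is edge-on, centred near (590,270) and above the tip at (597,318). The alignment is good, so I'll lower it onto the peg.

```bash
python3 -m crank '[[[-3,0,7,0,2.5,0,0],[-3,0,14,0,4.9,0,0],[-2,0,21,0,6,0,0],[-2,0,28,0,6.9,0,0],[-2,0,35,0,6.9,0,0],[-2,0,42,0,6.9,0,0],[-2,0,42,0,6.9,0,0]]]';  python3 eye.py '[[55,0,256,42],[65,0,252,42],[80,0,246,42],[84,0,244,48]]'
python3 - <<'E'
from h import *
from eye import *
s=robot.capture("side");t=robot.capture("top")
a=cv2.resize(t['image'][110:210,170:250],None,fx=5,fy=5,interpolation=2);b=cv2.resize(s['image'][165:265,270:350],None,fx=5,fy=5,interpolation=2)
cv2.imwrite("pics/c4.png",np.hstack([a,b]))
E
```

```text
clock: 10.58
position: [0.5104, 0.216, 0.1754]
tool_rot: [3.141, -0.734, 0.427]
wrist_force: [0.4, -1.0, -1.7]
grip_width: 0.134
grip_force: 69.4
[515.3, 217.3, 172.6, 24.4, 42] -> [2.0, 1.0, 5.0, -0.0, -0.0, 0.1]
[524.4, 221.4, 168.6, 24.4, 42] -> [7.0, 1.0, 15.0, -0.0, -0.0, 0.1]
[538.1, 227.6, 162.6, 24.4, 42] -> [14.0, 1.0, 30.0, -0.0, -0.0, 0.1]
[550.1, 233.1, 150.8, 24.4, 48] -> [16.0, 1.0, 47.0, -0.0, 6.0, 0.1]
eye now [ 50.    1.  258.9] joints [0.24 0.16 2.24 1.39 0.13 0.04] tcp [0.51  0.216 0.175]
```

View pics/c4.png

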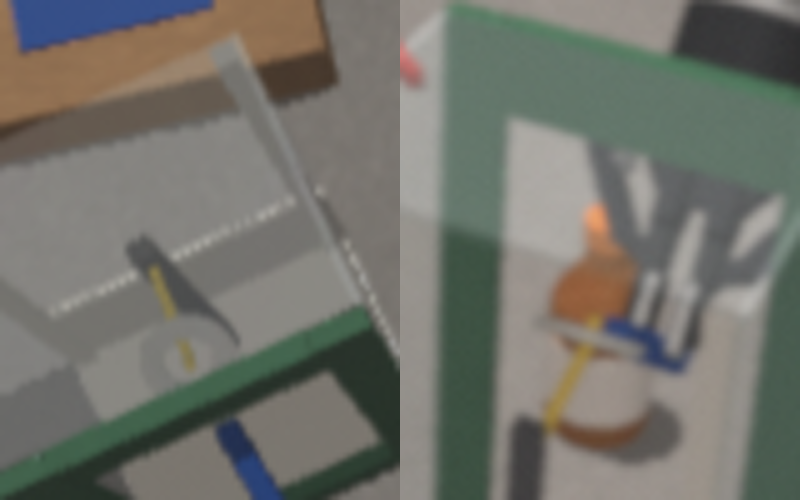

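The ring is now around the peg: in the side crop, the yellow tip at (597,320) rises through the ring. Joint 5 is near its limit (0.13), so I'll ease the lean to 36° while sliding back.

```bash
 python3 eye.py '[[53,0,258,39],[55,0,257,36],[65,0,253,36],[78,0,248,36],[84,0,246,36]]'
```

```text
[509.6, 214.7, 179.9, 24.4, 39] -> [2.0, 1.0, -4.0, -0.0, -3.0, 0.1]
[507.8, 213.9, 184.3, 24.4, 36] -> [4.0, 1.0, -8.0, -0.0, -6.0, 0.1]
[516.9, 218.1, 180.3, 24.4, 36] -> [9.0, 1.0, 1.0, -0.0, -6.0, 0.1]
[528.8, 223.4, 175.3, 24.4, 36] -> [15.0, 1.0, 14.0, -0.0, -6.0, 0.1]
[534.3, 225.9, 173.3, 24.4, 36] -> [18.0, 1.0, 19.0, -0.0, -6.0, 0.1]
eye now [ 49.5   1.2 258.9] joints [0.24 0.15 2.24 1.39 0.13 0.04] tcp [0.51  0.216 0.175]
```

```bash
python3 -m crank '[[[2,1,-4,0,-3,0,0],[4,1,-8,0,-6,0,0],[4,1,-8,0,-6,0,0],[6,1,-4,0,-6,0,0],[9,1,1,0,-6,0,0],[12,1,7,0,-6,0,0],[15,1,14,0,-6,0,0],[15,1,14,0,-6,0,0]]]';  python3 eye.py '[[80,0,246,38],[84,0,245,38]]'
```

```text
clock: 11.68
position: [0.5286, 0.2235, 0.1737]
tool_rot: [3.141, -0.627, 0.427]
wrist_force: [0.3, -0.5, -1.0]
grip_width: 0.135
grip_force: 69.4
[533.0, 225.3, 169.6, 24.4, 38] -> [1.0, 0.0, 6.0, -0.0, 2.1, 0.1]
[536.6, 227.0, 168.6, 24.4, 38] -> [4.0, 0.0, 9.0, -0.0, 2.1, 0.1]
eye now [ 78.    0.3 246.2] joints [0.26 0.17 2.11 0.38 0.26 1.07] tcp [0.529 0.223 0.174]
```

```bash
python3 -m crank '[[[2,0,7,0,0,0,0],[4,0,12,0,0,0,0],[4,0,12,0,0,0,0],[4,0,12,0,0,0,0.5],[4,0,12,0,0,0,0.5],[4,0,12,0,0,0,0.5],[4,0,12,0,0,0,0.5],[4,0,12,0,0,0,0.5],[4,0,12,0,0,0,0.5]]]';  python3 eye.py '[[84,0,242,36],[20,0,270,20],[-40,0,290,10]]'
python3 - <<'E'
from h import *
s=robot.capture("side");t=robot.capture("top")
a=cv2.resize(t['image'][110:230,170:250],None,fx=5,fy=5,interpolation=2);b=cv2.resize(s['image'][165:285,270:350],None,fx=5,fy=5,interpolation=2)
cv2.imwrite("pics/c5.png",np.hstack([a,b])[:600])
E
```

```text
clock: 12.8
position: [0.5377, 0.2275, 0.167]
tool_rot: [3.141, -0.627, 0.428]
wrist_force: [0.3, 0.3, -0.2]
grip_width: 0.504
grip_force: 0.0
[534.3, 225.9, 169.3, 24.4, 36] -> [-2.0, 0.0, -4.0, -0.0, 0.1, 0.1]
[461.5, 192.9, 229.3, 24.4, 20] -> [-31.0, -0.0, -100.0, 0.0, -15.9, 0.1]
[402.1, 165.9, 271.1, 24.4, 10] -> [-59.0, -0.0, -172.0, 0.0, -25.9, 0.1]
eye now [8.790e+01 2.000e-01 2.396e+02] joints [0.27 0.2  2.1  0.4  0.24 1.05] tcp [0.538 0.228 0.167]
```

View pics/c5.png

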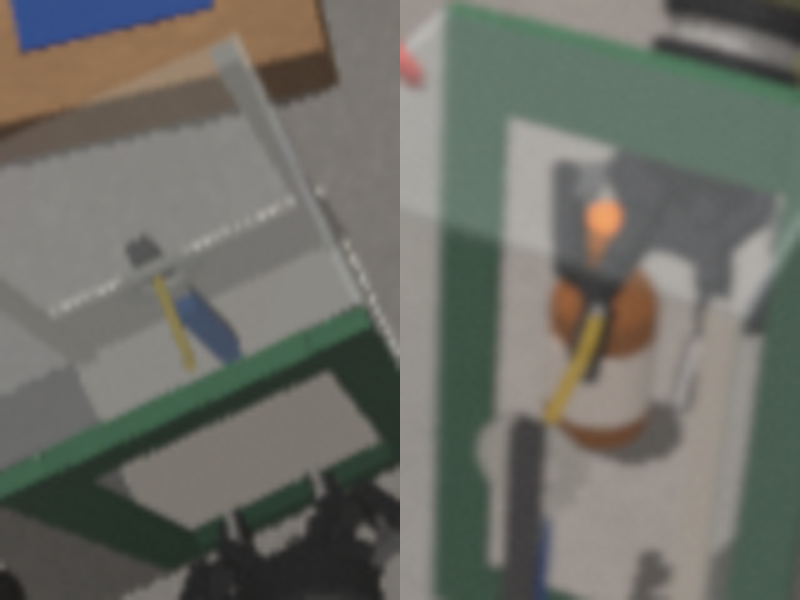

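Blue hangs by its ring at the back of the peg: the ring is edge-on at about (150,270), with the blue handle below it. Now I'll retreat and go for orange.

```bash
python3 -m crank '[[[-16,0,-50,0,-7,0,0.5],[-31,0,-100,0,-16,0,0.5],[-45,0,-136,0,-21,0,0.5],[-59,0,-172,0,-26,0,0.5],[-59,0,-172,0,-26,0,0.5],[-59,0,-172,0,-26,0,0.5]]]';  python3 plan.py '[[450,20,270,20,0],[488,-65,230,20,0]]'
```

```text
clock: 13.65
position: [0.4024, 0.1661, 0.2708]
tool_rot: [3.141, -0.174, 0.427]
wrist_force: [1.0, -0.7, -0.4]
grip_width: 0.5
grip_force: 0.0
[450, 20, 270, 20, 0] -> [-17.0, 153.0, -2.0, -0.4, -10.0, 4.5]
[488, -65, 230, 20, 0] -> [-25.0, 246.0, 37.0, -0.4, -10.0, 4.5]
```

```bash
python3 -m crank '[[[-17,153,-2,-0.4,-10,4.5,0.6],[-17,153,-2,-0.4,-10,4.5,0.6],[-17,153,-2,-0.4,-10,4.5,0.6],[-25,246,37,-0.4,-10,4.5,0.6],[-25,246,37,-0.4,-10,4.5,0.6],[-25,246,37,-0.4,-10,4.5,0.6],[-25,246,37,-0.4,-10,4.5,0.6]]]';  python3 seg.py orange
```

```text
clock: 14.52
position: [0.487, -0.0651, 0.2297]
tool_rot: [-3.141, 0.003, 0.348]
wrist_force: [0.8, -0.1, 0.1]
grip_width: 0.605
grip_force: 0.0
[290, 97, 14, 124, 543] mid [ 0.5124 -0.0737] ends [ 0.5769 -0.0498] [ 0.4479 -0.0976] len 0.138 wid 0.014 yaw 20.4
[35, 166, 99, 72, 4836] mid [0.3774 0.147 ] ends [0.4236 0.0969] [0.3312 0.1971] len 0.136 wid 0.077 yaw -47.3
[([0.257, 0.199, 0.006], 0.94), ([0.569, -0.058, 0.007], 0.87), ([0.249, -0.414, 0.007], 0.8)]
[ 0.48701766 -0.06505846  0.22971706] [-0.22  0.19  1.67 -0.    1.28  1.  ]
```

View pics/w_orange.png

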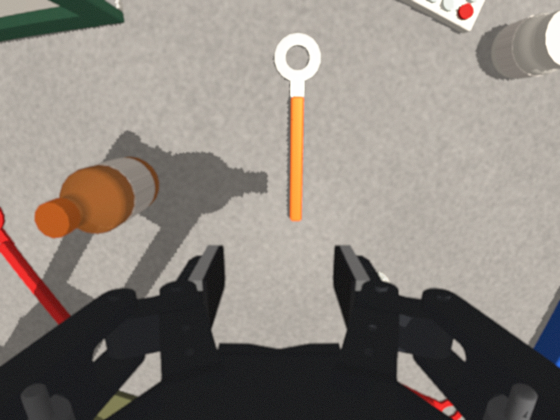

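Orange is centred between the fingers: ring at (298,58), handle end at (296,220). It agrees with the top view within 2 mm, and the bottle is well clear.

```bash
python3 plan.py '[[493,-81,60,20.2,0],[493,-81,5,20.2,0]]'
```

```text
[493, -81, 60, 20.2, 0] -> [-0.0, 17.0, 171.0, 0.0, 0.1, -0.2]
[493, -81, 5, 20.2, 0] -> [0.0, 17.0, 226.0, 0.0, 0.1, -0.2]
```

```bash
python3 -m crank '[[[0,17,100,0,0,0,0.6],[0,17,170,0,0,0,0.6],[0,17,170,0,0,0,0.6],[0,17,205,0,0,0,0.6],[0,17,225,0,0,0,0.6],[0,17,225,0,0,0,0.6],[0,17,225,0,0,0,0],[0,17,225,0,0,0,0],[0,17,225,0,0,0,0],[0,17,225,0,0,0,0]]]' 70; python3 -m crank '[[[0,0,0,0,0,0,0],[0,0,0,0,0,0,0],[0,0,-40,0,0,0,0],[0,0,-100,0,0,0,0],[0,0,-160,0,0,0,0],[0,0,-220,0,0,0,0],[0,0,-265,0,0,0,0],[0,0,-265,0,0,0,0]]]'; python3 eye.py '[[-90,-120,300,10],[-60,0,290,15]]'
```

```text
clock: 15.88
position: [0.4945, -0.0819, 0.0077]
tool_rot: [3.139, -0.002, 0.348]
wrist_force: [-1.1, 1.4, 5.6]
grip_width: 0.136
grip_force: 68.9
clock: 16.88
position: [0.4959, -0.0821, 0.2763]
tool_rot: [3.134, -0.008, 0.348]
wrist_force: [0.2, 0.3, -0.9]
grip_width: 0.133
grip_force: 68.6
[406.1, 36.0, 281.1, 24.4, 10] -> [-44.0, -142.0, -6.0, 0.8, 9.5, -4.4]
[385.8, 158.6, 260.1, 24.4, 15] -> [-21.0, -264.0, 14.0, 1.0, 14.5, -4.4]
eye now [ -56.  -274.6  273.9] joints [-0.25  0.17  1.59 -0.    1.38  0.98] tcp [ 0.496 -0.082  0.276]
```

```bash
python3 -m crank '[[[-44,-142,-6,0.8,9.5,-4.4,0],[-44,-142,-6,0.8,9.5,-4.4,0],[-44,-142,-6,0.8,9.5,-4.4,0],[-44,-142,-6,0.8,9.5,-4.4,0],[-21,-264,14,1,14.5,-4.4,0],[-21,-264,14,1,14.5,-4.4,0],[-21,-264,14,1,14.5,-4.4,0],[-21,-264,14,1,14.5,-4.4,0],[-21,-264,14,1,14.5,-4.4,0]]]'; python3 eye.py '[[-40,0,288,15],[0,0,288,20],[30,0,287,28],[35,0,282,35]]'
```

```text
clock: 18.0
position: [0.3846, 0.1581, 0.2568]
tool_rot: [-3.135, -0.252, 0.422]
wrist_force: [-0.4, 0.5, -0.4]
grip_width: 0.135
grip_force: 68.8
[404.0, 166.8, 258.1, 24.4, 15] -> [21.0, -0.0, 4.0, -0.3, 0.5, -0.2]
[443.2, 184.6, 247.3, 24.4, 20] -> [60.0, -0.0, 25.0, -0.3, 5.5, -0.2]
[476.8, 199.8, 229.8, 24.4, 28] -> [91.0, 0.0, 51.0, -0.3, 13.5, -0.2]
[488.5, 205.1, 211.2, 24.4, 35] -> [99.0, 0.0, 73.0, -0.3, 20.5, -0.3]
eye now [-61.   -0.4 285.5] joints [ 0.24 -0.08  1.93  0.06  1.04  1.37] tcp [0.385 0.158 0.257]
```

Here I'll enter and measure the ring-versus-tip offset numerically from the top view, without viewing the picture.

```bash
python3 -m crank '[[[21,0,4,0,0.5,-0.2,0],[41,0,14,0,3,-0.2,0],[60,0,25,-0.3,5.5,-0.2,0],[75,0,38,-0.3,9,-0.2,0],[91,0,51,-0.3,13.5,-0.2,0],[95,0,63,-0.3,17,-0.2,0],[99,0,73,-0.3,20.5,-0.3,0],[99,0,73,-0.3,20.5,-0.3,0],[99,0,73,-0.3,20.5,-0.3,0]]]';  python3 eye.py '[[37,0,276,36],[42,0,270,38],[50,0,260,38],[56,0,256,38],[62,0,253,36]]'
python3 - <<'E'
from h import *
s=robot.capture("side");t=robot.capture("top")
a=cv2.resize(t['image'][110:210,170:250],None,fx=5,fy=5,interpolation=2);b=cv2.resize(s['image'][165:265,270:350],None,fx=5,fy=5,interpolation=2)
cv2.imwrite("pics/c6.png",np.hstack([a,b]))
E
```

```text
clock: 19.12
position: [0.489, 0.2065, 0.2116]
tool_rot: [3.141, -0.611, 0.428]
wrist_force: [0.2, -0.3, -0.1]
grip_width: 0.135
grip_force: 68.9
[491.4, 206.5, 203.3, 24.4, 36] -> [-3.0, 1.0, 8.0, -0.0, 1.0, 0.1]
[498.4, 209.6, 193.6, 24.4, 38] -> [-2.0, 1.0, 20.0, -0.0, 3.0, 0.1]
[505.7, 212.9, 183.6, 24.4, 38] -> [-1.0, 1.0, 33.0, -0.0, 3.0, 0.1]
[511.1, 215.4, 179.6, 24.4, 38] -> [1.0, 1.0, 40.0, -0.0, 3.0, 0.1]
[514.2, 216.8, 180.3, 24.4, 36] -> [4.0, 1.0, 41.0, -0.0, 1.0, 0.1]
eye now [ 36.1   1.2 282.4] joints [0.25 0.05 2.11 0.27 0.39 1.17] tcp [0.489 0.207 0.212]
```

View pics/c6.png

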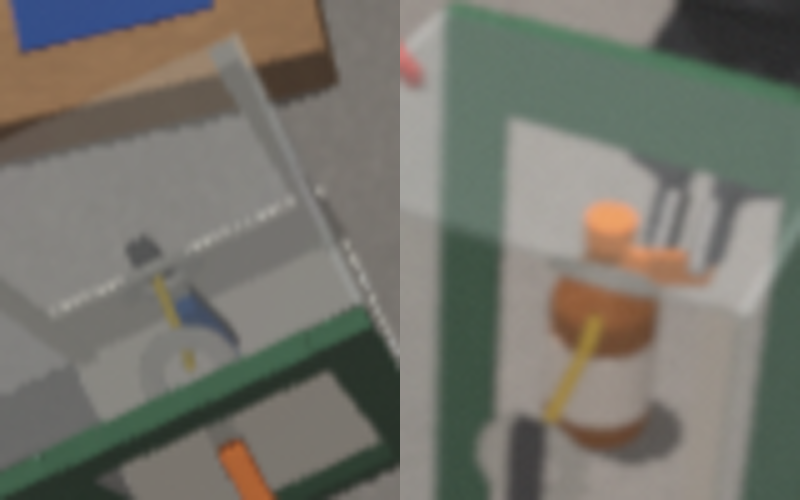

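The picture matches the blue case: the tip shows through the hole at (188,360), and the ring is above the tip in the side view. Blue still hangs at the back, so I'll thread and slide orange.

```bash
python3 -m crank '[[[-3,1,8,0,1,0,0],[-2,1,14,0,2,0,0],[-2,1,20,0,3,0,0],[-2,1,27,0,3,0,0],[-1,1,33,0,3,0,0],[1,1,40,0,3,0,0],[4,1,41,0,1,0,0],[4,1,41,0,1,0,0]]]';  python3 eye.py '[[66,0,251,36],[70,0,246,36]]'
```

```text
clock: 20.23
position: [0.5138, 0.2178, 0.1804]
tool_rot: [3.14, -0.63, 0.431]
wrist_force: [0.3, 1.3, -1.0]
grip_width: 0.138
grip_force: 68.9
[517.9, 218.5, 178.3, 24.4, 36] -> [2.0, 1.0, 4.0, -0.1, -0.1, 0.3]
[521.5, 220.1, 173.3, 24.4, 36] -> [2.0, 1.0, 10.0, -0.1, -0.1, 0.3]
eye now [ 61.9   1.7 253.3] joints [0.26 0.14 2.13 0.39 0.27 1.05] tcp [0.514 0.218 0.18 ]
```

```bash
python3 -m crank '[[[2,1,4,0,0,0,0],[2,1,10,0,0,0,0],[2,1,10,0,0,0,0]]]'; python3 - <<'E'
from h import *
s=robot.capture("side");t=robot.capture("top")
a=cv2.resize(t['image'][110:210,170:250],None,fx=5,fy=5,interpolation=2);b=cv2.resize(s['image'][165:265,270:350],None,fx=5,fy=5,interpolation=2)
cv2.imwrite("pics/c7.png",np.hstack([a,b]))
E
```

```text
clock: 20.6
position: [0.519, 0.2194, 0.1718]
tool_rot: [-3.141, -0.626, 0.429]
wrist_force: [-0.9, 0.5, -0.9]
grip_width: 0.132
grip_force: 68.9
```

View pics/c7.png

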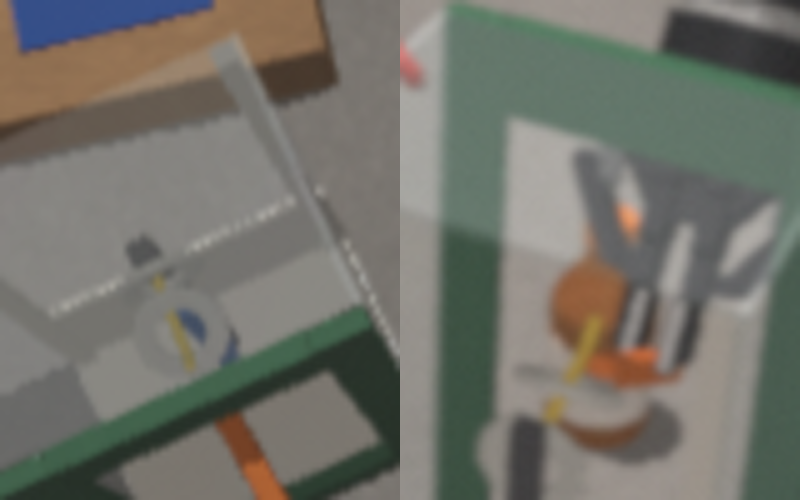

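The orange ring encircles the peg: in the side crop the peg passes through at about (570,380). I'll release it, wait, and retreat.

```bash
python3 -m crank '[[[0,0,0,0,0,0,0.5],[0,0,0,0,0,0,0.5],[0,0,0,0,0,0,0.5],[0,0,0,0,0,0,0.5],[0,0,0,0,0,0,0.5],[0,0,0,0,0,0,0.5],[0,0,0,0,0,0,0.5]]]';  python3 eye.py '[[20,0,270,20],[-40,0,290,10]]'
```

```text
clock: 21.58
position: [0.5193, 0.2194, 0.1727]
tool_rot: [3.141, -0.628, 0.429]
wrist_force: [-0.3, -0.8, 0.8]
grip_width: 0.502
grip_force: 0.0
[461.5, 192.9, 229.3, 24.4, 20] -> [-18.0, 0.0, -83.0, -0.1, -16.0, 0.2]
[402.1, 165.9, 271.1, 24.4, 10] -> [-46.0, -0.0, -155.0, -0.1, -26.0, 0.2]
eye now [ 67.8   0.6 245.3] joints [0.26 0.16 2.13 0.42 0.25 1.03] tcp [0.519 0.219 0.173]
```

```bash
python3 -m crank '[[[-9,0,-42,0,-8,0,0.5],[-18,0,-83,0,-16,0,0.5],[-32,0,-120,0,-21,0,0.5],[-46,0,-155,0,-26,0,0.5],[-46,0,-155,0,-26,0,0.5],[-46,0,-155,0,-26,0,0.5],[-46,0,-155,0,-26,0,0.5],[-46,0,-155,0,-26,0,0.5],[-46,0,-155,0,-26,0,0.5],[-46,0,-155,0,-26,0,0.5]]]'; for i in 1 2; do python3 -m crank '[[[0,0,0,0,0,0,0.5],[0,0,0,0,0,0,0.5],[0,0,0,0,0,0,0.5],[0,0,0,0,0,0,0.5],[0,0,0,0,0,0,0.5],[0,0,0,0,0,0,0.5],[0,0,0,0,0,0,0.5],[0,0,0,0,0,0,0.5],[0,0,0,0,0,0,0.5],[0,0,0,0,0,0,0.5]]]'|head -1;done
python3 - <<'E'
from h import *
f=lambda:(robot.capture("side")['image'][165:310,270:350],robot.capture("top")['image'][110:230,170:250])
s0,t0=f()
for i in range(12): s,t=f()
print(np.abs(s.astype(int)-s0).max(),np.abs(t.astype(int)-t0).max())
a=cv2.resize(t,None,fx=4,fy=4,interpolation=2);b=cv2.resize(s,None,fx=4,fy=4,interpolation=2)
cv2.imwrite("pics/c8.png",np.hstack([cv2.copyMakeBorder(a,0,100,0,0,0),b]))
E
```

```text
clock: 22.82
position: [0.4027, 0.1661, 0.2709]
tool_rot: [3.141, -0.174, 0.429]
wrist_force: [0.1, -0.7, 0.1]
grip_width: 0.502
grip_force: 0.0
clock: 24.08
clock: 25.32
6 3
```

View pics/c8.png

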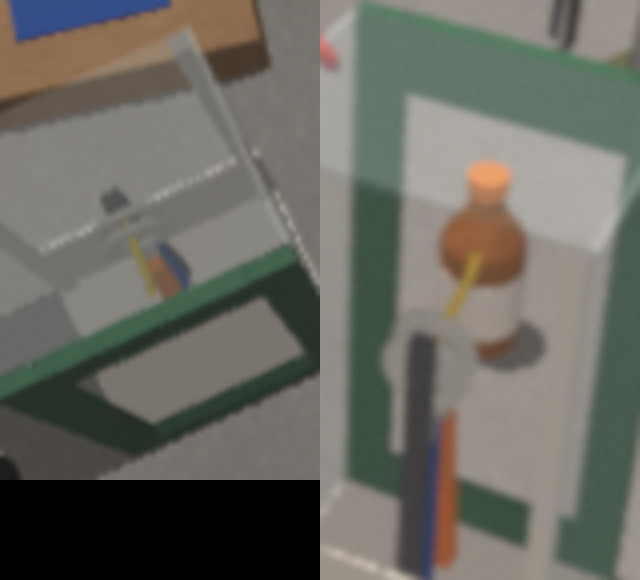

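Both carriers hang handles-down, blue behind orange, with the rings near (130,230) in the top crop. Frames taken about 1.2 s apart match, so everything is at rest.

```bash
python3 -c "from cell import robot;print(robot.hand_in())"
```

```text
the job is handed in; nothing more can be done
None
```

The job is handed in: both carriers hang at rest by their rings on the hook, blue at the back and orange in front; no frame contact or moved bystander was seen, but no verdict came back.

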